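# Spacing the clamp bars of an orbital shaker tray

### The arm

A 7-joint arm with a two-finger parallel gripper is mounted at the origin on the work surface. World frame = base frame: x ahead of the robot, y to its left, z up, the work surface at z = 0. Lengths are in m, angles in rad, forces in N, time in s.
With the tool pointing down it reaches from about 0.425 to 0.925 m from the base axis. Payload 6.8 kg.
Tool frame: the origin (TCP) lies at the very end of the fingers, on their centre line; the grasp point (between the pads) lies 19 mm behind it; z points along the fingers, y is the line along which they close (so a half turn about z gives the same grasp; the last joint's range is limited). The gripper opens to 85 mm and grips with 20 to 120 N. Pads are 22 mm wide; open, the fingers measure 114 mm over their backs; the gripper's body (76 mm by 85 mm) begins 54 mm behind the grasp point. The pads swing forward as they close: fully open they stand 13 mm farther back than shut.
Start: joints at [1.224, 0.477, 0.022, 1.555, -0.011, 1.109, -0.083], TCP at [0.16, -0.656, 0.231] pointing down, gripper open.
Joint ranges: [-2.96, 2.96], [-0.34, 2.1], [-1.41, 1.46], [0.24, 2.44], [-1.37, 4.51], [0.17, 1.92], [-2.96, 2.96]. Speed limits (rad/s): [2.39, 2.39, 3.14, 3.14, 3.14, 3.14, 3.14].

### API

Orientations are given as a unit quaternion [w, x, y, z].
In Python, from station import readout, viewer, bot gives the robot as it stands. The module is installed in compiled form; this text tells all that it offers.
- The arm moves only by the shell command python3 -m handwheel 'ROWS' [FORCE]. ROWS is JSON, a list of rows, each a list of 3 entries, a list of its own where there are three numbers: the shift along the tool's x, y, z in mm, then the turn, a rotation vector about the tool's x, y, z in degrees, then the gripper command: -1 is fully open, 1 is shut, values between are in proportion. In form: [[[x, y, z], [ax, ay, az], grip], ...]. A call has 1 to 20 rows; each row is the pose to reach, as a shift and turn from the pose commanded when the call began, along the tool's axes at that moment; what a row does not reach only later rows make up. A row lasts 1/12 s, in which the tool goes at most 41.7 mm and 7.16 degrees, less where a joint would pass 70% of its speed; a pose out of reach is approached as far as the arm can. A call with a gripper value outside its range is refused whole. The fingers move at their own pace and stop on an object; FORCE is the grip in N (left out, the last holds). Time passes only in rows, so rows that repeat a pose let the fingers close. It gives the time, the measured TCP pose, the force and the opening at its end, in the units of the state.
- readout.get_obs(): the state, without advancing time (a new reading comes with each control period).
- viewer.read_camera(name): name is "side" or "top" or "wrist"; returns a dict with "frame" (480x640x3 uint8, red, green, blue), "fx", "fy", "cx", "cy" (pixels), "rvec" (rotation vector, rad) and "tvec" (3), from world to camera coordinates, as OpenCV has them; the wrist camera has in their place "tool_from_camera" (4x4, takes a point from camera to tool coordinates, whose origin is the TCP and whose axes are the flange's). Camera axes: x right, y down, z forward; pixel columns grow to the right and rows downward; lengths in m; the calibration is good to about 2 mm. The wrist camera is an equidistant fisheye: a pixel r from the principal point sees the ray r / f radians off the axis. A picture is of the moment at which its call begins: read the wrist's pose just before it. There is no depth.
- bot.hand_in(): hands the job in, once; it reports no verdict.
Trained networks look in a picture, given as the dict that the camera call returned (one of the last four; its "shot" number tells which), for a name from the list of things; names that differ only in an ending like _2 or _b are one class to them, and where a whole thing is asked for, a point or a joint stands for the part that bears it (a point fixed in the world has none). Each returns a list of dicts, best first, with "score" (0 to 1); they miss things now and then, are a little off and sometimes report something else, mostly with a low value. They report only what shows in the picture. A call takes as long as a camera call. They do not tell look-alikes from the thing itself.
- viewer.search_frame(picture, target): "rect" ([centre column, centre row, width, height] in pixels, round what is visible of it).
- viewer.outline_of(picture, target): "mask" (480x640 bool, what is visible of it) and "rect" ([centre column, centre row, width, height] in pixels, round what is visible of it).
The state is a dict: "t": time; "q": joint angles; "joint_vel": joint speeds; "joint_torque": joint torques, N m; "eef_pos": TCP position; "tool_rot": TCP orientation; "contact_force": force on the tool from outside, world axes, zero at the start; "torque": the same for the moment, N m; "gripper_width": opening from 0.0 (shut) to 1.0 (fully open).
Only numpy, scipy, OpenCV 4.12 (cv2) and the standard library are available. Lean on these libraries where they do the work, as an engineer would, in place of code of your own. Each camera call takes 0.05 s, during which the arm holds its last target. There are 200 camera calls.

### The job

With the notched wooden spacer block in the gripper, set the three sliding clamp bars of the shaker tray at equal gaps, stepping outward from the fixed bar: drop the notch over the next bar and draw that bar along gently until the block's thick leg comes up snug against the bar before it, pressing hard enough to feel both bars but not so hard that a bar already set is shoved out of place. When all three are set, stand the spacer upright on the bench beside the shaker and leave the glassware alone.

Things in the scene. Friction and masses are not known exactly. Their poses are not given: they have to be found in the camera images.
- shaker: Orbital shaker, off, fixed to the bench: cream housing, aluminium tray 310 (local x) by 350 mm (local y), tray top 112 mm above the bench, rails along both y-running edges. Origin: centre of its underside, on the bench. The row of bars runs along local y, the bars lie along local x; the fixed bar is outermost on the +y side.
- bar0: The fixed bar at the +y end of the row: same round black bar, 18 mm in diameter, 236 mm long, but screwed down by bare aluminium end blocks without knobs; it cannot slide and should be pressed with less than 10 N. Origin: bar's middle, on its axis, 148 mm above the bench. Local x along the bar, y along the row (the sliding bars lie towards -y), z up.
- bar1: First sliding clamp bar: black rubber-sleeved round bar, 18 mm in diameter, 236 mm long between two black shoes with small knobs (tops 25 mm above the bar's axis, at its ends). Origin: bar's middle, on its axis, 148 mm above the bench. Local x along the bar, y along the row towards the fixed bar, z up. Slides only along y, stays where left, takes 4 to 13 N to slide, each its own.
- bar2: Second sliding clamp bar: black rubber-sleeved round bar, 18 mm in diameter, 236 mm long between two black shoes with small knobs (tops 25 mm above the bar's axis, at its ends). Origin: bar's middle, on its axis, 148 mm above the bench. Local x along the bar, y along the row towards the fixed bar, z up. Slides only along y, stays where left, takes 4 to 13 N to slide, each its own.
- bar3: Third (farthest) sliding clamp bar: black rubber-sleeved round bar, 18 mm in diameter, 236 mm long between two black shoes with small knobs (tops 25 mm above the bar's axis, at its ends). Origin: bar's middle, on its axis, 148 mm above the bench. Local x along the bar, y along the row towards the fixed bar, z up. Slides only along y, stays where left, takes 4 to 13 N to slide, each its own.
- gauge_mid (a point): Middle of the loose beech spacer block (0.13 to 0.22 kg; 84 mm high, 50 mm along local x, 70 mm along local y), 42 mm above its feet. Along y: thick leg from +35 to -1 mm, open notch from -1 to -25 mm (28 mm deep from the feet up), thin lip from -25 to -35 mm. In use local x lies along the bars and the thick leg (+y) faces the bar already set.
- gauge_grip (a point): Middle of the spacer block's grip, 63 mm above its feet, straight above gauge_mid; same axes. The grip is an upright block 36 mm (x) by 30 mm (y), from 42 to 84 mm above the feet: take it from above, fingers closing along local y. When the lip draws the hooked bar and the thick leg meets the set bar, the bars' centres are 60 mm apart (42 mm clear, for 40 mm bottles).
- flask: Bystander: closed conical glass flask, 76 mm wide, 110 mm high, loose on the bench. Origin: centre of its underside.
- bottle_a: Bystander: small amber glass bottle, 40 mm in diameter, 85 mm high, loose on the bench on the +y side of the shaker. Origin: centre of its underside.
- bottle_b: Bystander: the same kind of bottle on the -y side. Origin: centre of its underside.
Not all that is in view belongs to the job. Of the things shaped like the part that bears gauge_mid, the wooden one is meant.

How it is judged:
On the way, in this order (a step that is already met when the one before it is completed fails the run):
1. the held block is nipped between the first sliding bar, hooked in its notch, and the bar before it, over 1 N on each, their centres 60 mm apart within 1.5 mm (y of bar1 in the frame of bar0 between -0.0615 and -0.0585 m and contact force between the fingers and gauge above 1 N and contact force between gauge and bar1 above 1 N and contact force between gauge and bar0 above 1 N and y of gauge_mid in the frame of bar1 above 0.012 m), for 0.15 s.
2. the held block is nipped between the second sliding bar, hooked in its notch, and the bar before it, over 1 N on each, their centres 60 mm apart within 1.5 mm (y of bar2 in the frame of bar1 between -0.0615 and -0.0585 m and contact force between the fingers and gauge above 1 N and contact force between gauge and bar2 above 1 N and contact force between gauge and bar1 above 1 N and y of gauge_mid in the frame of bar2 above 0.012 m), for 0.15 s.
3. the held block is nipped between the third sliding bar, hooked in its notch, and the bar before it, over 1 N on each, their centres 60 mm apart within 1.5 mm (y of bar3 in the frame of bar2 between -0.0615 and -0.0585 m and contact force between the fingers and gauge above 1 N and contact force between gauge and bar3 above 1 N and contact force between gauge and bar2 above 1 N and y of gauge_mid in the frame of bar3 above 0.012 m), for 0.15 s.
At the end, for the whole second after the job is handed in: The centres of neighbouring bars (fixed, first, second, third) are each 60 mm apart within 1.5 mm along the row, and the spacer block stands upright (within 0.1 rad) on its feet on the bench, at rest, not touching the shaker or its bars (y of bar1 in the frame of bar0 between -0.0615 and -0.0585 m and y of bar2 in the frame of bar1 between -0.0615 and -0.0585 m and y of bar3 in the frame of bar2 between -0.0615 and -0.0585 m and height (world z) of gauge_mid between 0.038 and 0.046 m and angle between gauge_mid's own z axis and vertical below 0.1 rad and linear speed of gauge below 0.01 m/s and contact force between gauge and shaker below 0.1 N).
It fails at once if the fixed bar is pressed by the block with more than 12 N (contact force between gauge and bar0 above 12 N).
It fails at once if the spacer block is forced against a sliding bar with more than 18 N (contact force between gauge and bar1 above 18 N or contact force between gauge and bar2 above 18 N or contact force between gauge and bar3 above 18 N).
It fails at once if a flask or bottle is moved by more than 20 mm or tipped (distance of any of flask, bottle_a, bottle_b from where it was at the start of the episode above 0.02 m or angle between any of flask, bottle_a, bottle_b's own z axis and vertical above 0.3 rad).
It also fails if it takes over 72 s, if anything falls off the work surface, if the arm or the gripper's body presses on something with over 40 N, if the wrist force passes 120 N, or if a joint passes its speed limit or range.

## Working session

There is one attempt and no reset: what is moved stays moved. The work goes in short steps, Python scripts to look and compute and a shell command to move; the robot and the scene stay as the last step left them, time stands still between calls to the robot, and variables do not carry over. Pictures are saved under pics/ and viewed, on a budget of 10 in all, crops included, one or two more only if the job needs it, and the job is handed in when it is done.

```bash
mkdir -p pics; python3 - <<'E'
from station import readout, viewer, bot
import cv2, numpy as np
o=readout.get_obs(); print({k:np.round(v,3).tolist() for k,v in o.items()})
for n in ["top","side"]:
    p=viewer.read_camera(n); cv2.imwrite(f"pics/{n}0.png",p["frame"][:,:,::-1])
    print(n,p["fx"],p["fy"],p["cx"],p["cy"],p["rvec"],p["tvec"],p["shot"])
    for t in ["shaker","bar0","bar1","gauge_mid","flask","bottle_a"]:
        print(t,[(round(d["score"],2),np.round(d["rect"]).tolist()) for d in viewer.search_frame(p,t)][:6])
E
```

```text
{'t': 0.0, 'q': [1.224, 0.478, 0.022, 1.556, -0.012, 1.109, -0.083], 'joint_vel': [0.001, -0.0, 0.001, -0.0, 0.0, 0.0, 0.0], 'joint_torque': [0.001, -59.644, 1.608, -28.119, 0.013, 0.009, -0.0], 'eef_pos': [0.16, -0.655, 0.23], 'tool_rot': [-0.001, 0.993, 0.119, -0.0], 'contact_force': [0.088, -0.345, -0.247], 'torque': [-0.0, 0.005, 0.047], 'gripper_width': 1.001}
top 457.8777744199784 457.8777744199784 315.76817169844315 235.7842114280674 [ 2.11952564 -2.15009975  0.14216855] [-0.01684358  0.5819293   1.02238348] 1
shaker [(0.79, [305.0, 239.0, 176.0, 153.0]), (0.19, [348.0, 241.0, 22.0, 146.0])]
bar0 [(0.94, [243.0, 235.0, 22.0, 146.0]), (0.92, [280.0, 237.0, 24.0, 149.0]), (0.8, [347.0, 243.0, 18.0, 147.0]), (0.7, [310.0, 238.0, 23.0, 148.0])]
bar1 [(0.94, [243.0, 235.0, 22.0, 146.0]), (0.92, [280.0, 237.0, 24.0, 149.0]), (0.8, [347.0, 243.0, 18.0, 147.0]), (0.7, [310.0, 238.0, 23.0, 148.0])]
gauge_mid [(0.94, [443.0, 306.0, 40.0, 34.0]), (0.76, [453.0, 253.0, 39.0, 30.0]), (0.59, [505.0, 256.0, 38.0, 24.0]), (0.59, [421.0, 203.0, 38.0, 39.0])]
flask [(0.72, [158.0, 277.0, 42.0, 
[... 280 characters left out ...]
71.0])]
bar0 [(0.98, [317.0, 250.0, 132.0, 69.0]), (0.86, [295.0, 270.0, 136.0, 78.0]), (0.74, [342.0, 238.0, 126.0, 65.0]), (0.74, [360.0, 218.0, 126.0, 53.0]), (0.7, [366.0, 199.0, 14.0, 32.0])]
bar1 [(0.98, [317.0, 250.0, 132.0, 69.0]), (0.86, [295.0, 270.0, 136.0, 78.0]), (0.74, [342.0, 238.0, 126.0, 65.0]), (0.74, [360.0, 218.0, 126.0, 53.0]), (0.7, [366.0, 199.0, 14.0, 32.0])]
gauge_mid [(0.92, [414.0, 218.0, 32.0, 30.0]), (0.89, [436.0, 206.0, 26.0, 36.0]), (0.7, [457.0, 236.0, 38.0, 44.0]), (0.54, [364.0, 210.0, 18.0, 14.0])]
flask [(0.78, [250.0, 408.0, 48.0, 81.0])]
bottle_a [(0.82, [158.0, 365.0, 29.0, 48.0]), (0.47, [366.0, 200.0, 13.0, 31.0]), (0.41, [414.0, 217.0, 29.0, 32.0])]
```

View pics/top0.png

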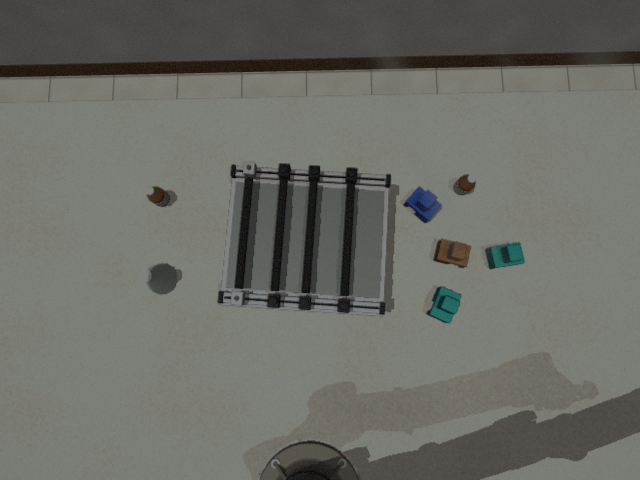

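View pics/side0.png

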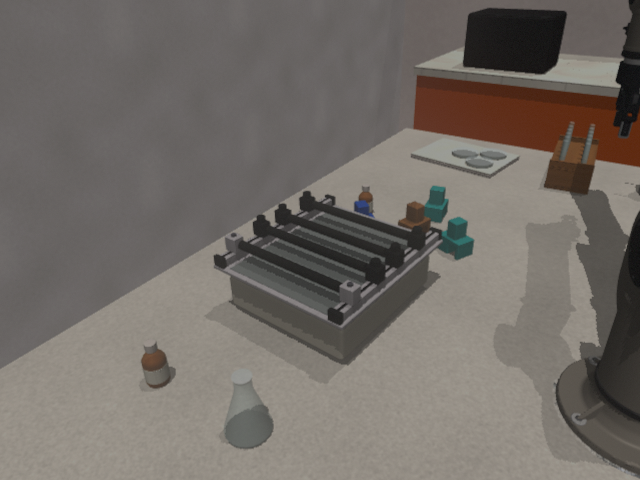

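The top view shows the shaker with the fixed bar (aluminium blocks) at column 243 and sliding bars at about 280, 310 and 347. The wooden spacer is at (453,253), between blue (423,203) and teal (505,256; 445,305) look-alikes. One bottle is at (464,184).

```bash
cat > h.py <<'E'
from station import readout, viewer, bot
import cv2, numpy as np
from scipy.spatial.transform import Rotation as R
def obs(): return readout.get_obs()
def Rt(o=None):
    o=o or obs(); w,x,y,z=o["tool_rot"]; return R.from_quat([x,y,z,w]).as_matrix(), np.array(o["eef_pos"])
def rays(p,uv,pose=None):
    uv=np.atleast_2d(uv).astype(float); a=(uv-[p["cx"],p["cy"]])/[p["fx"],p["fy"]]
    if "rvec" in p:
        Rc=cv2.Rodrigues(np.array(p["rvec"]))[0]; c=-Rc.T@np.array(p["tvec"]).ravel()
        d=np.c_[a,np.ones(len(a))]@Rc
    else:
        th=np.linalg.norm(a,axis=1,keepdims=True); d=np.c_[a/np.maximum(th,1e-9)*np.sin(th),np.cos(th)]
        T=np.array(p["tool_from_camera"]); M,t=pose; Rw=M@T[:3,:3]; c=M@T[:3,3]+t; d=d@Rw.T
    return c,d
def onz(p,uv,z,pose=None):
    c,d=rays(p,uv,pose); return c+d*((z-c[2])/d[:,2])[:,None]
def bars(p,pose=None):
    out=[]
    for d in viewer.outline_of(p,"bar1"):
        ys,xs=np.nonzero(d["mask"])
        if len(ys)<200: continue
        P=onz(p,np.c_[xs,ys],0.150,pose)[:,:2]; m=P.mean(0); v=np.linalg.svd(P-m,full_matrices=False)[2][0]
        v*=np.sign(v[0]); out.append((d["score"],np.round(m,4).tolist(),round(float(np.degrees(np.arctan2(v[1],v[0]))),2),np.round(P.min(0),3).tolist(),np.round(P.max(0),3).tolist()))
    return sorted(out,key=lambda b:-b[1][1])
E
python3 - <<'E'
from h import *
p=viewer.read_camera("top")
for b in bars(p): print(b)
for d in viewer.outline_of(p,"gauge_mid"):
    ys,xs=np.nonzero(d["mask"]); m=p["frame"][d["mask"]].mean(0)
    P=onz(p,np.c_[xs,ys],0.05)[:,:2]
    print("g",round(d["score"],2),m.round(),np.round(P.mean(0),3),cv2.minAreaRect((P*1000).astype(np.float32)))
for t in ["flask","bottle_a"]:
    for d in viewer.search_frame(p,t): print(t,round(d["score"],2),onz(p,d["rect"][:2],0.05))
E
```

```text
(0.79, [0.5757, 0.0505], -4.82, [0.421, 0.026], [0.723, 0.073])
(0.58, [0.5685, -0.0129], -4.61, [0.414, -0.034], [0.717, 0.011])
(0.74, [0.5594, -0.092], -4.67, [0.407, -0.115], [0.713, -0.068])
g 0.91 [39. 54. 93.] [ 0.652 -0.275] ((652.9896240234375, -274.73822021484375), (68.6322021484375, 64.95919799804688), 45.36738204956055)
g 0.83 [35. 87. 83.] [ 0.421 -0.312] ((420.3636779785156, -312.0844421386719), (62.45928955078125, 73.00521087646484), 64.37010192871094)
g 0.79 [80. 62. 48.] [ 0.537 -0.336] ((536.67919921875, -336.5788879394531), (80.3647232055664, 57.21397399902344), 77.09102630615234)
g 0.63 [35. 81. 77.] [ 0.531 -0.455] ((530.9376831054688, -454.30877685546875), (48.90414810180664, 78.42577362060547), 7.309628486633301)
flask 0.74 [[0.48851625 0.33778581 0.05      ]]
bottle_a 0.81 [[0.68594951 0.3483387  0.05      ]]
bottle_a 0.68 [[ 0.69639858 -0.37021657  0.05      ]]
```

```bash
python3 -m handwheel '[[[406,-231,-20],[0,0,18.4],-1],[[406,-231,-20],[0,0,18.4],-1],[[406,-231,-20],[0,0,18.4],-1],[[406,-231,-20],[0,0,18.4],-1],[[406,-231,-20],[0,0,18.4],-1],[[406,-231,-20],[0,0,18.4],-1],[[406,-231,-20],[0,0,18.4],-1],[[406,-231,-20],[0,0,18.4],-1],[[406,-231,-20],[0,0,18.4],-1],[[406,-231,-20],[0,0,18.4],-1],[[406,-231,-20],[0,0,18.4],-1],[[406,-231,-20],[0,0,18.4],-1],[[406,-231,-20],[0,0,18.4],-1],[[406,-231,-20],[0,0,18.4],-1],[[406,-231,-20],[0,0,18.4],-1],[[406,-231,-20],[0,0,18.4],-1]]' 40
python3 - <<'E'
from h import *
pose=Rt(); p=viewer.read_camera("wrist"); cv2.imwrite("pics/w1.png",p["frame"][:,:,::-1])
print(pose, np.round(p["tool_from_camera"],3), p["fx"])
for d in viewer.outline_of(p,"gauge_mid"):
    ys,xs=np.nonzero(d["mask"]); P=onz(p,np.c_[xs,ys],0.06,pose)[:,:2]
    print("g",round(d["score"],2),np.round(d["rect"]),p["frame"][d["mask"]].mean(0).round(),np.round(P.mean(0),3),cv2.minAreaRect((P*1000).astype(np.float32)))
E
```

```text
t: 2.28
eef_pos: [0.4981, -0.3371, 0.2512]
tool_rot: [0.0, 0.999, -0.043, -0.0]
contact_force: [0.1, 0.1, -0.3]
gripper_width: 1.001
(array([[ 9.96355818e-01, -8.52914517e-02, -6.71804568e-04],
       [-8.52918476e-02, -9.96355840e-01, -5.84511147e-04],
       [-6.19502600e-04,  6.39680536e-04, -9.99999604e-01]]), array([ 0.49810091, -0.33709046,  0.25124683])) [[ 0.    -0.96  -0.279  0.071]
 [ 1.     0.     0.     0.   ]
 [-0.    -0.279  0.96  -0.142]
 [ 0.     0.     0.     1.   ]] 371.64829954431775
g 0.91 [245.  53.  87.  77.] [ 34.  69. 148.] [ 0.649 -0.285] ((649.017822265625, -284.25238037109375), (72.62258911132812, 47.98286437988281), 48.33378601074219)
g 0.87 [439. 166.  85.  64.] [27. 78. 72.] [ 0.534 -0.453] ((532.9862060546875, -453.97943115234375), (52.424930572509766, 74.32633209228516), 8.649611473083496)
g 0.84 [309. 277.  69.  85.] [ 58. 131. 121.] [ 0.433 -0.32 ] ((432.1851806640625, -319.0878601074219), (50.165008544921875, 79.39508056640625), 64.6310043334961)
g 0.64 [321. 163.  78.  61.] [118.  83.  53.] [ 0.541 -0.342] ((540.580810546875, -342.35638427734375), (66.61597442626953, 47.25621032714844), 74.8623046875)
```

View pics/w1.png

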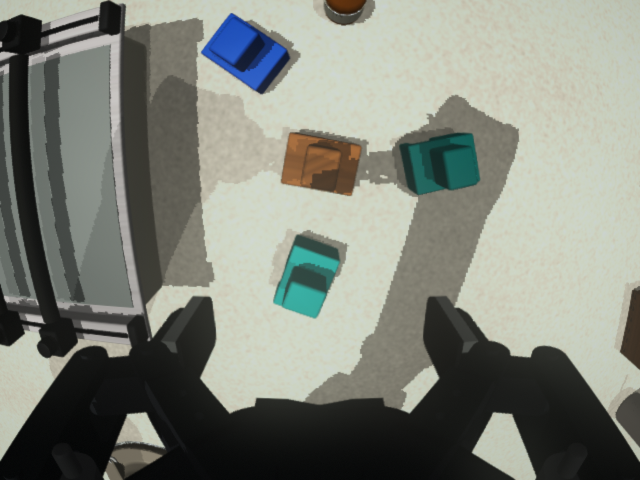

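The wrist view shows the wooden block at (321,163), grip uppermost and clear of its neighbours. The notch can't be seen from above, so I'll look for it in the side view.

```bash
python3 - <<'E'
import cv2
a=cv2.imread("pics/side0.png")[175:265,350:490]; a=cv2.convertScaleAbs(a,alpha=1.6,beta=10)
cv2.imwrite("pics/c1.png",cv2.resize(a,None,fx=5.6,fy=5.6,interpolation=cv2.INTER_CUBIC))
E
```

```text
(no output)
```

View pics/c1.png

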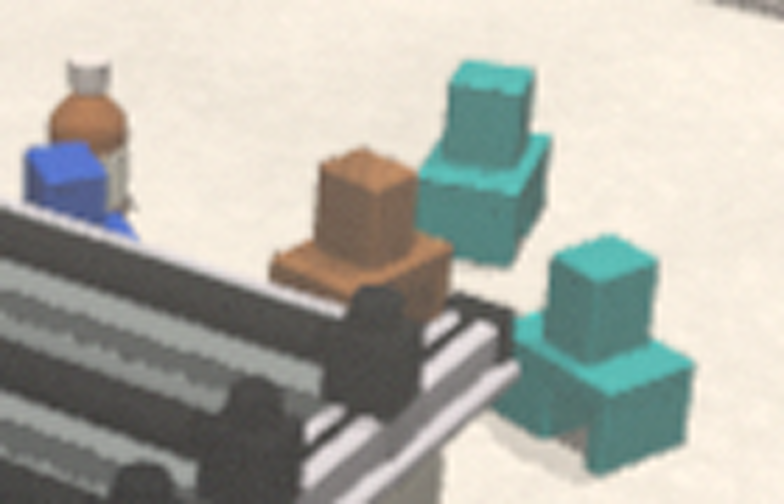

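The crop hides the wooden block's feet behind the shaker, so the notch direction can be checked once it is lifted. Its grip is clear to take. I'll compute the grasp.

```bash
python3 - <<'E'
from h import *
pose=Rt(); p=viewer.read_camera("wrist")
f=p["frame"][120:205,270:372,::-1]
hsv=cv2.cvtColor(np.ascontiguousarray(p["frame"]),cv2.COLOR_RGB2HSV)
m=((hsv[...,0]<20)&(hsv[...,1]>90)).astype(np.uint8); m[:100]=0;m[205:]=0;m[:,:265]=0;m[:,375:]=0
ys,xs=np.nonzero(m); 
for z in(.042,.06): 
    P=onz(p,np.c_[xs,ys],z,pose)[:,:2]*1000; print(len(P),cv2.minAreaRect(P.astype(np.float32)))
cv2.imwrite("pics/c2.png",cv2.resize(f,None,fx=7,fy=7,interpolation=cv2.INTER_CUBIC))
E
```

```text
3707 ((539.0442504882812, -342.1698913574219), (68.91407775878906, 49.2759895324707), 74.41027069091797)
3707 ((540.6105346679688, -342.2061462402344), (65.38388061523438, 46.75181198120117), 74.41030883789062)
```

View pics/c2.png

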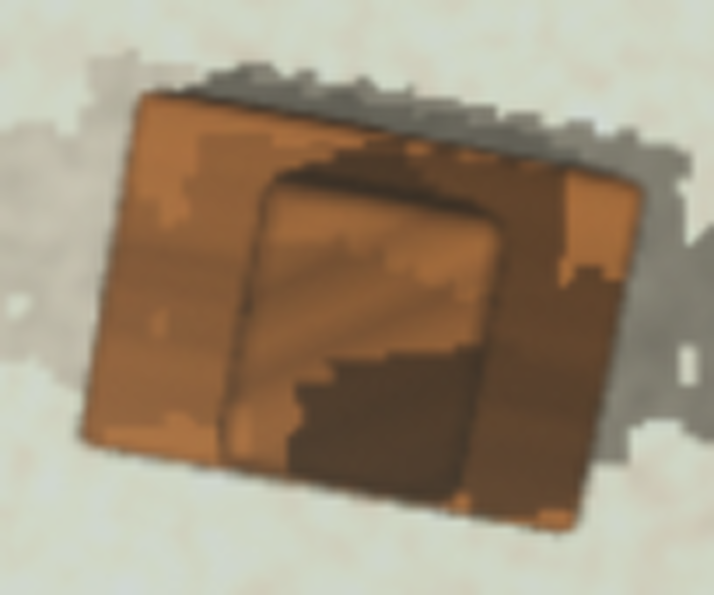

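```bash
python3 -m handwheel '[[[41,1.5,40],[0,0,5],-1],[[41,1.5,80],[0,0,10.6],-1],[[41,1.5,120],[0,0,10.6],-1],[[41,1.5,150],[0,0,10.6],-1],[[41,1.5,175],[0,0,10.6],-1],[[41,1.5,190],[0,0,10.6],-1],[[41,1.5,200],[0,0,10.6],-1],[[41,1.5,201],[0,0,10.6],-1],[[41,1.5,201],[0,0,10.6],-1],[[41,1.5,201],[0,0,10.6],1],[[41,1.5,201],[0,0,10.6],1],[[41,1.5,201],[0,0,10.6],1],[[41,1.5,201],[0,0,10.6],1],[[41,1.5,201],[0,0,10.6],1],[[41,1.5,201],[0,0,10.6],1],[[41,1.5,201],[0,0,10.6],1],[[41,1.5,201],[0,0,10.6],1],[[41,1.5,201],[0,0,10.6],1],[[41,1.5,201],[0,0,10.6],1]]' 70
python3 -m handwheel '[[[0,0,-30],[0,0,0],1],[[0,0,-70],[0,0,0],1],[[0,0,-110],[0,0,0],1],[[0,0,-150],[0,0,0],1],[[0,0,-190],[0,0,-5],1],[[0,0,-200],[0,0,-10.9],1],[[0,0,-200],[0,0,-10.9],1],[[0,0,-200],[0,0,-10.9],1]]'
python3 - <<'E'
from h import *
p=viewer.read_camera("side"); 
c=[round(d["rect"][i]) for d in viewer.search_frame(p,"gauge_mid")[:4] for i in range(2)]; print(c)
f=p["frame"][60:260,330:600,::-1]; cv2.imwrite("pics/s1.png",cv2.resize(f,None,fx=2.9,fy=2.9,interpolation=cv2.INTER_CUBIC))
p=viewer.read_camera("top")
for b in bars(p): print(b)
pose=Rt(); p=viewer.read_camera("wrist"); print(pose[1]); cv2.imwrite("pics/w2.png",p["frame"][:,:,::-1])
for b in bars(p,pose): print(b)
E
```

```text
t: 4.02
eef_pos: [0.5406, -0.3407, 0.0511]
tool_rot: [0.0, 0.991, -0.133, 0.001]
contact_force: [-1.2, 0.2, 5.5]
gripper_width: 0.343
t: 4.68
eef_pos: [0.5399, -0.34, 0.2498]
tool_rot: [-0.0, 0.999, -0.04, -0.0]
contact_force: [-0.3, -0.4, -2.7]
gripper_width: 0.347
[420, 147, 436, 204, 456, 238, 363, 209]
(0.76, [0.5735, 0.1257], -4.47, [0.424, 0.102], [0.733, 0.151])
(0.57, [0.5711, 0.051], -4.73, [0.419, 0.026], [0.725, 0.075])
(0.75, [0.5641, -0.0126], -4.5, [0.414, -0.034], [0.717, 0.009])
(0.9, [0.5588, -0.0923], -4.43, [0.407, -0.113], [0.711, -0.07])
[ 0.53910162 -0.33961214  0.24771648]
(0.85, [0.4422, -0.0055], -28.81, [0.401, -0.037], [0.508, 0.042])
(0.58, [0.566, -0.0946], -5.26, [0.393, -0.131], [0.713, -0.044])
```

View pics/s1.png

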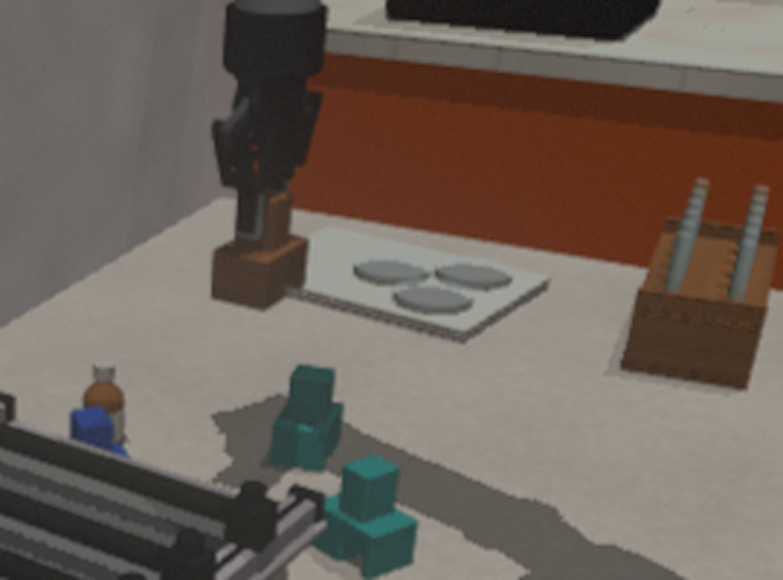

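The block is held and lifted. The notch is not clear at this scale, so I'll zoom in on its right-hand face, around (270–305, 240–305).

```bash
python3 - <<'E'
from h import *
p=viewer.read_camera("side")
f=p["frame"][120:172,395:450,::-1]; f=cv2.convertScaleAbs(f,alpha=1.8,beta=10); cv2.imwrite("pics/s2.png",cv2.resize(f,None,fx=10,fy=10,interpolation=cv2.INTER_CUBIC))
E
```

```text
(no output)
```

View pics/s2.png

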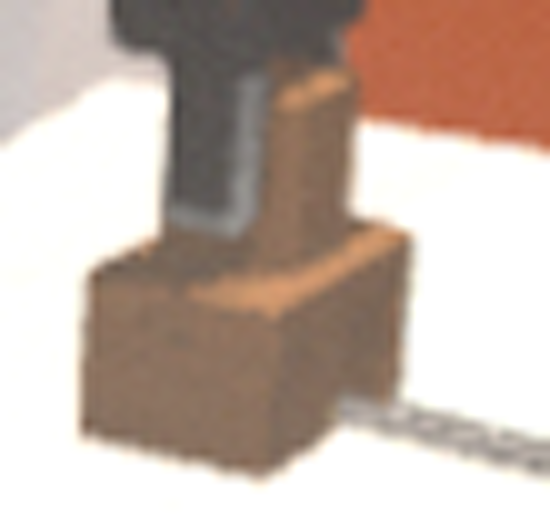

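The thick leg looks to be on the +y side: the bottom edge runs unbroken to about column 340, where the notch starts. I'll confirm from closer. Next is a hover over bar1, at the computed shift of about −405 mm in tool y.

```bash
python3 -m handwheel '[[[0,-20,0],[0,0,0],1],[[0,-60,0],[0,0,0],1],[[0,-100,0],[0,0,0],1],[[0,-140,0],[0,0,0],1],[[0,-180,0],[0,0,0],1],[[0,-220,0],[0,0,0],1],[[0,-260,0],[0,0,0],1],[[0,-300,0],[0,0,0],1],[[0,-340,0],[0,0,0],1],[[0,-375,0],[0,0,0],1],[[0,-395,0],[0,0,0],1],[[0,-405,0],[0,0,0],1],[[0,-405,0],[0,0,0],1],[[0,-405,0],[0,0,0],1],[[0,-405,0],[0,0,0],1]]'
python3 - <<'E'
from h import *
pose=Rt(); o=obs(); print(o["eef_pos"],o["tool_rot"],o["contact_force"])
p=viewer.read_camera("wrist"); w=p["frame"].copy()
for b in bars(p,pose): print(b)
p2=viewer.read_camera("side"); f=p2["frame"][120:320,220:440]
im=np.hstack([cv2.resize(w,(400,300)),cv2.resize(cv2.convertScaleAbs(f,alpha=1.5),(396,300),interpolation=cv2.INTER_CUBIC)])
cv2.imwrite("pics/h1.png",im[:,:,::-1]); cv2.imwrite("pics/w3.png",w[:,:,::-1])
E
```

```text
t: 6.28
eef_pos: [0.5715, 0.0608, 0.25]
tool_rot: [0.001, 0.999, -0.04, -0.0]
contact_force: [-0.4, -0.4, -2.2]
gripper_width: 0.341
[0.57152165 0.06079938 0.2500182 ] [ 7.16085116e-04  9.99190262e-01 -4.02275936e-02 -2.17747738e-04] [-0.44068743 -0.41718594 -2.20835587]
(0.88, [0.6306, 0.1213], -4.78, [0.497, 0.099], [0.731, 0.141])
(0.21, [0.5268, 0.0644], -2.51, [0.443, 0.006], [0.584, 0.119])
(0.79, [0.6396, 0.046], -4.69, [0.426, 0.027], [0.724, 0.074])
(0.84, [0.6173, -0.0157], -4.7, [0.482, -0.04], [0.719, 0.004])
(0.85, [0.6028, -0.0938], -5.03, [0.408, -0.128], [0.713, -0.06])
(0.17, [0.6804, -0.2137], -20.81, [0.668, -0.223], [0.694, -0.202])
```

View pics/h1.png

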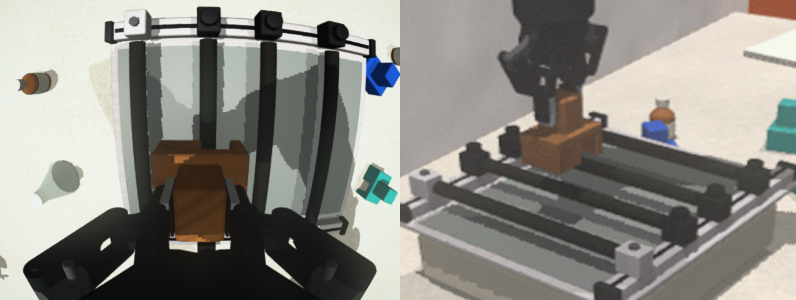

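The wrist and top views agree on the bars to about 1 mm (row coordinates .171, .097, .033, −.046). In the side view the thick leg faces the fixed bar. I'll shift 3.5 mm and lower it.

```bash
python3 -m handwheel '[[[0,-3.5,15],[0,0,0],1],[[0,-3.5,30],[0,0,0],1],[[0,-3.5,40],[0,0,0],1],[[0,-3.5,43],[0,0,0],1],[[0,-3.5,46],[0,0,0],1],[[0,-3.5,48],[0,0,0],1],[[0,-3.5,48],[0,0,0],1]]'
python3 -m handwheel '[[[0,0,4],[0,0,0],1],[[0,0,8],[0,0,0],1],[[0,0,12],[0,0,0],1],[[0,0,15],[0,0,0],1],[[0,0,15],[0,0,0],1],[[0,0,15],[0,0,0],1]]'
python3 - <<'E'
from h import *
o=obs(); print(o["eef_pos"],o["contact_force"], o["torque"])
E
```

```text
t: 7.02
eef_pos: [0.5719, 0.0668, 0.2025]
tool_rot: [0.0, 0.999, -0.039, 0.0]
contact_force: [0.9, -0.4, -2.2]
gripper_width: 0.34
t: 7.52
eef_pos: [0.5716, 0.067, 0.187]
tool_rot: [0.0, 0.999, -0.039, -0.0]
contact_force: [-0.4, 0.1, -1.5]
gripper_width: 0.344
[0.57157818 0.06702345 0.18704283] [-0.42812033  0.1220816  -1.47719242] [ 0.0103879   0.02644819 -0.02717281]
```

Hooked with no vertical contact. Now to draw bar1, starting slowly to learn its drag.

```bash
python3 -m handwheel '[[[0,-1,0],[0,0,0],1],[[0,-2,0],[0,0,0],1],[[0,-3,0],[0,0,0],1],[[0,-4,0],[0,0,0],1],[[0,-4,0],[0,0,0],1]]'
python3 -m handwheel '[[[0,-1,0],[0,0,0],1],[[0,-2,0],[0,0,0],1],[[0,-3,0],[0,0,0],1],[[0,-4,0],[0,0,0],1],[[0,-4,0],[0,0,0],1]]'
```

```text
t: 7.93
eef_pos: [0.5721, 0.0695, 0.1873]
tool_rot: [0.001, 0.999, -0.039, -0.0]
contact_force: [-0.1, -4.8, -0.5]
gripper_width: 0.338
t: 8.35
eef_pos: [0.5724, 0.074, 0.1873]
tool_rot: [0.001, 0.999, -0.039, 0.0]
contact_force: [0.3, -4.8, -1.4]
gripper_width: 0.338
```

```bash
python3 -m handwheel '[[[0,-1,0],[0,0,0],1],[[0,-2,0],[0,0,0],1],[[0,-3,0],[0,0,0],1],[[0,-4,0],[0,0,0],1],[[0,-4,0],[0,0,0],1]]'
for i in 1; do python3 -m handwheel '[[[0,-0.5,0],[0,0,0],1],[[0,-1,0],[0,0,0],1],[[0,-1,0],[0,0,0],1]]'; done
python3 -m handwheel '[[[0,-0.5,0],[0,0,0],1],[[0,-1,0],[0,0,0],1],[[0,-1,0],[0,0,0],1]]'
```

```text
t: 8.77
eef_pos: [0.5728, 0.0783, 0.1873]
tool_rot: [0.0, 0.999, -0.039, 0.0]
contact_force: [-0.1, -4.5, -2.0]
gripper_width: 0.342
t: 9.02
eef_pos: [0.5728, 0.0794, 0.1873]
tool_rot: [0.0, 0.999, -0.039, 0.0]
contact_force: [-0.4, -5.6, -0.2]
gripper_width: 0.338
t: 9.27
eef_pos: [0.5729, 0.0806, 0.1874]
tool_rot: [0.0, 0.999, -0.039, 0.0]
contact_force: [-0.1, -4.2, -0.3]
gripper_width: 0.339
```

```bash
python3 -m handwheel '[[[0,-0.5,0],[0,0,0],1],[[0,-0.5,0],[0,0,0],1]]'
python3 -m handwheel '[[[0,-0.5,0],[0,0,0],1],[[0,-0.5,0],[0,0,0],1]]'
python3 -m handwheel '[[[0,-0.5,0],[0,0,0],1],[[0,-0.5,0],[0,0,0],1]]'
```

```text
t: 9.43
eef_pos: [0.573, 0.0812, 0.1874]
tool_rot: [0.0, 0.999, -0.039, 0.0]
contact_force: [-0.3, -5.7, -0.5]
gripper_width: 0.344
t: 9.6
eef_pos: [0.573, 0.0818, 0.1874]
tool_rot: [0.0, 0.999, -0.039, 0.0]
contact_force: [-0.5, -4.9, -0.2]
gripper_width: 0.341
t: 9.77
eef_pos: [0.573, 0.0823, 0.1873]
tool_rot: [0.0, 0.999, -0.039, 0.0]
contact_force: [-0.4, -4.7, -0.7]
gripper_width: 0.337
```

```bash
python3 -m handwheel '[[[0,-0.5,0],[0,0,0],1],[[0,-0.5,0],[0,0,0],1]]'
python3 -m handwheel '[[[0,-0.5,0],[0,0,0],1],[[0,-0.5,0],[0,0,0],1]]'
python3 -m handwheel '[[[0,-0.5,0],[0,0,0],1],[[0,-0.5,0],[0,0,0],1]]'
```

```text
t: 9.93
eef_pos: [0.5731, 0.0829, 0.1874]
tool_rot: [0.0, 0.999, -0.039, 0.0]
contact_force: [0.2, -4.4, -0.9]
gripper_width: 0.344
t: 10.1
eef_pos: [0.5731, 0.0831, 0.1874]
tool_rot: [0.0, 0.999, -0.039, 0.0]
contact_force: [0.8, -5.2, -0.5]
gripper_width: 0.343
t: 10.27
eef_pos: [0.5731, 0.0831, 0.1874]
tool_rot: [0.0, 0.999, -0.039, 0.0]
contact_force: [0.2, -6.2, 0.4]
gripper_width: 0.342
```

The TCP has stopped advancing at y=.0831 and the force is rising, so the leg is on bar0. A little more, then hold.

```bash
python3 -m handwheel '[[[0,-0.5,0],[0,0,0],1],[[0,-0.5,0],[0,0,0],1]]'
python3 -m handwheel '[[[0,-0.5,0],[0,0,0],1],[[0,-0.5,0],[0,0,0],1]]'
python3 -m handwheel '[[[0,0,0],[0,0,0],1],[[0,0,0],[0,0,0],1],[[0,0,0],[0,0,0],1]]'
```

```text
t: 10.43
eef_pos: [0.5731, 0.0832, 0.1873]
tool_rot: [0.001, 0.999, -0.039, -0.0]
contact_force: [0.1, -7.0, -0.1]
gripper_width: 0.345
t: 10.6
eef_pos: [0.5732, 0.0832, 0.1873]
tool_rot: [0.001, 0.999, -0.039, -0.0]
contact_force: [-0.1, -7.6, -0.1]
gripper_width: 0.339
t: 10.85
eef_pos: [0.5732, 0.0832, 0.1873]
tool_rot: [0.001, 0.999, -0.039, -0.0]
contact_force: [-0.2, -8.3, 0.8]
gripper_width: 0.34
```

Force is a steady −8.1 N against about 4.9 N of drag, which leaves roughly 3 N on bar0. Now to back off, lift, and move over bar2.

```bash
python3 -m handwheel '[[[0,2,0],[0,0,0],1],[[0,4,0],[0,0,0],1],[[0,5,0],[0,0,0],1],[[0,5,0],[0,0,0],1]]'
python3 -m handwheel '[[[0,0,-12],[0,0,0],1],[[0,0,-30],[0,0,0],1],[[0,15,-42],[0,0,0],1],[[0,45,-42],[0,0,0],1],[[0,68,-42],[0,0,0],1],[[0,78,-42],[0,0,0],1],[[0,78,-42],[0,0,0],1],[[0,78,-42],[0,0,0],1],[[0,78,-42],[0,0,0],1],[[0,78,-42],[0,0,0],1]]'
python3 - <<'E'
from h import *
pose=Rt(); o=obs(); n=np.array([.08,.9968]); print("tcp s",n@o["eef_pos"][:2], o["contact_force"])
p=viewer.read_camera("wrist"); cv2.imwrite("pics/w4.png",p["frame"][:,:,::-1])
for b in bars(p,pose): print(round(float(n@b[1]),4),b)
E
```

```text
t: 11.18
eef_pos: [0.5726, 0.0812, 0.1873]
tool_rot: [-0.001, 0.999, -0.038, -0.0]
contact_force: [0.4, -0.3, -1.4]
gripper_width: 0.339
t: 12.02
eef_pos: [0.5668, 0.0045, 0.2294]
tool_rot: [-0.001, 0.999, -0.037, 0.0]
contact_force: [-0.0, -0.5, -1.9]
gripper_width: 0.338
tcp s 0.04979936194619415 [-0.02949807 -0.50902805 -1.88148154]
0.2783 (0.29, [0.6688, 0.2255], 83.28, [0.656, 0.201], [0.684, 0.25])
0.1706 (0.8, [0.6272, 0.1208], -4.7, [0.444, 0.095], [0.731, 0.146])
0.1113 (0.93, [0.63, 0.0611], -4.71, [0.504, 0.039], [0.726, 0.08])
0.0331 (0.96, [0.6396, -0.0181], -4.94, [0.441, -0.037], [0.719, 0.009])
-0.0458 (0.87, [0.6117, -0.095], -4.68, [0.39, -0.123], [0.713, -0.07])
```

```bash
python3 -m handwheel '[[[0,2,10],[0,0,0.4],1],[[0,2,20],[0,0,0.4],1],[[0,2,24],[0,0,0.4],1],[[0,2,27],[0,0,0.4],1],[[0,2,27],[0,0,0.4],1]]'
python3 -m handwheel '[[[0,0,4],[0,0,0],1],[[0,0,8],[0,0,0],1],[[0,0,12],[0,0,0],1],[[0,0,15],[0,0,0],1],[[0,0,15],[0,0,0],1]]'
python3 -m handwheel '[[[0,-1.5,0],[0,0,0],1],[[0,-3,0],[0,0,0],1],[[0,-4.5,0],[0,0,0],1],[[0,-6,0],[0,0,0],1],[[0,-6,0],[0,0,0],1]]'
```

```text
t: 12.53
eef_pos: [0.5659, 0.0002, 0.201]
tool_rot: [0.0, 0.999, -0.042, -0.001]
contact_force: [0.2, 1.0, -1.5]
gripper_width: 0.34
t: 12.95
eef_pos: [0.5661, 0.0001, 0.1865]
tool_rot: [0.0, 0.999, -0.042, -0.001]
contact_force: [0.7, 0.6, -1.1]
gripper_width: 0.343
t: 13.37
eef_pos: [0.5671, 0.0045, 0.1874]
tool_rot: [0.001, 0.999, -0.042, 0.0]
contact_force: [-0.9, -4.1, -1.8]
gripper_width: 0.341
```

```bash
python3 -m handwheel '[[[0,-1.5,0],[0,0,0],1],[[0,-3,0],[0,0,0],1],[[0,-4.5,0],[0,0,0],1],[[0,-6,0],[0,0,0],1],[[0,-6,0],[0,0,0],1]]'
python3 -m handwheel '[[[0,-1.5,0],[0,0,0],1],[[0,-3,0],[0,0,0],1],[[0,-4.5,0],[0,0,0],1],[[0,-6,0],[0,0,0],1],[[0,-6,0],[0,0,0],1]]'
python3 -m handwheel '[[[0,-1,0],[0,0,0],1],[[0,-2,0],[0,0,0],1],[[0,-3,0],[0,0,0],1],[[0,-3,0],[0,0,0],1],[[0,-3,0],[0,0,0],1]]'
```

```text
t: 13.78
eef_pos: [0.5674, 0.0073, 0.1873]
tool_rot: [0.003, 0.999, -0.043, -0.0]
contact_force: [-0.3, -11.5, -0.9]
gripper_width: 0.337
t: 14.2
eef_pos: [0.5678, 0.0132, 0.1873]
tool_rot: [0.003, 0.999, -0.043, -0.0]
contact_force: [0.1, -11.7, 0.5]
gripper_width: 0.341
t: 14.62
eef_pos: [0.5681, 0.0161, 0.1873]
tool_rot: [0.003, 0.999, -0.044, -0.0]
contact_force: [-0.6, -11.2, 0.2]
gripper_width: 0.339
```

Bar2's drag is about 11.4 N, so a total of about 13.5–14 N puts 2–2.5 N on bar1, which slides at about 5 N. I'll approach the contact in fine steps.

```bash
python3 -m handwheel '[[[0,-1,0],[0,0,0],1],[[0,-2,0],[0,0,0],1],[[0,-3,0],[0,0,0],1],[[0,-4,0],[0,0,0],1],[[0,-5,0],[0,0,0],1],[[0,-5,0],[0,0,0],1]]'
python3 -m handwheel '[[[0,-0.5,0],[0,0,0],1],[[0,-1,0],[0,0,0],1],[[0,-1,0],[0,0,0],1]]'
python3 -m handwheel '[[[0,-0.5,0],[0,0,0],1],[[0,-0.5,0],[0,0,0],1]]'
python3 -m handwheel '[[[0,-0.5,0],[0,0,0],1],[[0,-0.5,0],[0,0,0],1]]'
```

```text
t: 15.12
eef_pos: [0.5685, 0.021, 0.1872]
tool_rot: [0.003, 0.999, -0.044, -0.0]
contact_force: [0.1, -12.0, 0.3]
gripper_width: 0.339
t: 15.37
eef_pos: [0.5686, 0.0219, 0.1873]
tool_rot: [0.003, 0.999, -0.044, -0.0]
contact_force: [-0.8, -11.8, 0.2]
gripper_width: 0.34
t: 15.53
eef_pos: [0.5686, 0.0224, 0.1873]
tool_rot: [0.003, 0.999, -0.044, -0.0]
contact_force: [-0.2, -12.2, 0.9]
gripper_width: 0.342
t: 15.7
eef_pos: [0.5687, 0.0228, 0.1873]
tool_rot: [0.003, 0.999, -0.044, -0.0]
contact_force: [-0.2, -12.1, 0.4]
gripper_width: 0.338
```

```bash
python3 -m handwheel '[[[0,-0.5,0],[0,0,0],1],[[0,-0.5,0],[0,0,0],1]]'
python3 -m handwheel '[[[0,-0.5,0],[0,0,0],1],[[0,-0.5,0],[0,0,0],1]]'
```

```text
t: 15.87
eef_pos: [0.5687, 0.0233, 0.1873]
tool_rot: [0.003, 0.999, -0.044, -0.0]
contact_force: [-1.2, -11.9, 1.1]
gripper_width: 0.339
t: 16.03
eef_pos: [0.5687, 0.0236, 0.1873]
tool_rot: [0.003, 0.999, -0.044, -0.0]
contact_force: [-1.0, -11.9, 0.6]
gripper_width: 0.341
```

```bash
python3 -m handwheel '[[[0,-0.5,0],[0,0,0],1],[[0,-0.5,0],[0,0,0],1]]'
python3 -m handwheel '[[[0,-0.4,0],[0,0,0],1],[[0,-0.4,0],[0,0,0],1]]'
python3 - <<'E'
from h import *
print(obs()["eef_pos"],obs()["contact_force"])
E
```

```text
t: 16.2
eef_pos: [0.5688, 0.0237, 0.1872]
tool_rot: [0.004, 0.999, -0.044, -0.0]
contact_force: [-0.6, -13.0, 1.8]
gripper_width: 0.341
t: 16.37
eef_pos: [0.5688, 0.0237, 0.1872]
tool_rot: [0.004, 0.999, -0.044, -0.0]
contact_force: [-0.5, -14.6, 0.4]
gripper_width: 0.343
[0.56876813 0.02372078 0.18722466] [ -0.54531907 -14.57796143   0.43991614]
```

```bash
python3 -m handwheel '[[[0,0,0],[0,0,0],1],[[0,0,0],[0,0,0],1]]'
python3 -m handwheel '[[[0,0,0],[0,0,0],1],[[0,0,0],[0,0,0],1]]'
```

```text
t: 16.53
eef_pos: [0.5688, 0.0237, 0.1872]
tool_rot: [0.004, 0.999, -0.044, -0.0]
contact_force: [-1.1, -15.0, 0.6]
gripper_width: 0.341
t: 16.7
eef_pos: [0.5688, 0.0237, 0.1872]
tool_rot: [0.004, 0.999, -0.044, -0.0]
contact_force: [0.2, -14.1, -0.2]
gripper_width: 0.337
```

Nip on bar2 holds steady at about 14.4 N total, or about 2.6 N on bar1. Now to back off and move to bar3.

```bash
python3 -m handwheel '[[[0,3,0],[0,0,0],1],[[0,6,0],[0,0,0],1],[[0,8,0],[0,0,0],1],[[0,8,0],[0,0,0],1]]'
python3 -m handwheel '[[[0,0,-12],[0,0,0],1],[[0,0,-30],[0,0,0],1],[[0,15,-42],[0,0,0],1],[[0,45,-42],[0,0,0],1],[[0,68,-42],[0,0,0],1],[[0,95,-42],[0,0,0],1],[[0,95,-42],[0,0,0],1],[[0,95,-42],[0,0,0],1],[[0,95,-42],[0,0,0],1],[[0,95,-42],[0,0,0],1]]'
python3 - <<'E'
from h import *
pose=Rt(); o=obs(); n=np.array([.08,.9968]); print("tcp s",n@o["eef_pos"][:2], o["contact_force"],o["tool_rot"])
p=viewer.read_camera("wrist"); cv2.imwrite("pics/w5.png",p["frame"][:,:,::-1])
for b in bars(p,pose): print(round(float(n@b[1]),4),b)
E
```

```text
t: 17.03
eef_pos: [0.5685, 0.0224, 0.1874]
tool_rot: [-0.0, 0.999, -0.042, 0.0]
contact_force: [0.2, -0.0, -1.7]
gripper_width: 0.346
t: 17.87
eef_pos: [0.5608, -0.0707, 0.2297]
tool_rot: [-0.0, 0.999, -0.041, 0.0]
contact_force: [0.2, -0.4, -1.4]
gripper_width: 0.34
tcp s -0.02565874142955428 [ 0.17596737 -0.40157117 -1.39953105] [-4.66078876e-04  9.99164966e-01 -4.08543098e-02  2.80373870e-04]
0.1698 (0.8, [0.609, 0.1215], -4.8, [0.438, 0.089], [0.732, 0.159])
0.1106 (0.74, [0.6215, 0.0611], -4.12, [0.438, 0.035], [0.726, 0.083])
0.0512 (0.91, [0.621, 0.0015], -4.84, [0.41, -0.021], [0.722, 0.036])
-0.0464 (0.61, [0.6333, -0.0974], -5.0, [0.434, -0.117], [0.713, -0.069])
```

```bash
python3 -m handwheel '[[[0,4,10],[0,0,0],1],[[0,4,20],[0,0,0],1],[[0,4,24],[0,0,0],1],[[0,4,27],[0,0,0],1],[[0,4,27],[0,0,0],1]]'
python3 -m handwheel '[[[0,0,4],[0,0,0],1],[[0,0,8],[0,0,0],1],[[0,0,12],[0,0,0],1],[[0,0,15],[0,0,0],1],[[0,0,15],[0,0,0],1]]'
python3 -m handwheel '[[[0,-1.5,0],[0,0,0],1],[[0,-3,0],[0,0,0],1],[[0,-4.5,0],[0,0,0],1],[[0,-6,0],[0,0,0],1],[[0,-6,0],[0,0,0],1]]'
python3 -m handwheel '[[[0,-1.5,0],[0,0,0],1],[[0,-3,0],[0,0,0],1],[[0,-4.5,0],[0,0,0],1],[[0,-6,0],[0,0,0],1],[[0,-6,0],[0,0,0],1]]'
```

```text
t: 18.38
eef_pos: [0.5594, -0.0765, 0.201]
tool_rot: [-0.0, 0.999, -0.042, -0.001]
contact_force: [-0.4, 0.5, -1.6]
gripper_width: 0.34
t: 18.8
eef_pos: [0.5596, -0.0766, 0.1865]
tool_rot: [-0.0, 0.999, -0.042, -0.001]
contact_force: [0.3, 0.3, -1.6]
gripper_width: 0.342
t: 19.22
eef_pos: [0.5603, -0.0731, 0.1871]
tool_rot: [0.002, 0.999, -0.043, -0.0]
contact_force: [-0.1, -6.2, -3.8]
gripper_width: 0.344
t: 19.63
eef_pos: [0.5608, -0.0673, 0.1871]
tool_rot: [0.002, 0.999, -0.043, -0.0]
contact_force: [0.3, -5.1, -4.2]
gripper_width: 0.339
```

```bash
python3 -m handwheel '[[[0,-2,0],[0,0,0],1],[[0,-4,0],[0,0,0],1],[[0,-6,0],[0,0,0],1],[[0,-8,0],[0,0,0],1],[[0,-10,0],[0,0,0],1],[[0,-12,0],[0,0,0],1],[[0,-14,0],[0,0,0],1],[[0,-16,0],[0,0,0],1],[[0,-18,0],[0,0,0],1],[[0,-20,0],[0,0,0],1],[[0,-20,0],[0,0,0],1]]'
python3 -m handwheel '[[[0,-1,0],[0,0,0],1],[[0,-2,0],[0,0,0],1],[[0,-3,0],[0,0,0],1],[[0,-4,0],[0,0,0],1],[[0,-5,0],[0,0,0],1],[[0,-6,0],[0,0,0],1],[[0,-6,0],[0,0,0],1],[[0,-6,0],[0,0,0],1]]'
```

```text
t: 20.55
eef_pos: [0.5624, -0.0473, 0.1871]
tool_rot: [0.002, 0.999, -0.043, -0.0]
contact_force: [-0.3, -7.1, -3.5]
gripper_width: 0.344
t: 21.22
eef_pos: [0.5629, -0.0415, 0.1871]
tool_rot: [0.002, 0.999, -0.043, -0.0]
contact_force: [-0.4, -6.4, -3.9]
gripper_width: 0.343
```

```bash
python3 -m handwheel '[[[0,-1,0],[0,0,0],1],[[0,-2,0],[0,0,0],1],[[0,-3,0],[0,0,0],1],[[0,-4,0],[0,0,0],1],[[0,-4,0],[0,0,0],1]]'
python3 -m handwheel '[[[0,-0.5,0],[0,0,0],1],[[0,-0.5,0],[0,0,0],1]]'
python3 -m handwheel '[[[0,-0.5,0],[0,0,0],1],[[0,-0.5,0],[0,0,0],1]]'
python3 -m handwheel '[[[0,-0.5,0],[0,0,0],1],[[0,-0.5,0],[0,0,0],1]]'
```

```text
t: 21.63
eef_pos: [0.5632, -0.0376, 0.1871]
tool_rot: [0.002, 0.999, -0.043, -0.0]
contact_force: [-0.5, -7.2, -3.7]
gripper_width: 0.343
t: 21.8
eef_pos: [0.5632, -0.0371, 0.1871]
tool_rot: [0.002, 0.999, -0.043, -0.0]
contact_force: [-0.2, -6.9, -3.5]
gripper_width: 0.337
t: 21.97
eef_pos: [0.5633, -0.0367, 0.1871]
tool_rot: [0.002, 0.999, -0.043, -0.0]
contact_force: [0.4, -6.8, -2.4]
gripper_width: 0.339
t: 22.13
eef_pos: [0.5633, -0.0365, 0.1871]
tool_rot: [0.002, 0.999, -0.043, -0.0]
contact_force: [0.2, -7.3, -3.5]
gripper_width: 0.34
```

```bash
python3 -m handwheel '[[[0,-0.5,0],[0,0,0],1],[[0,-0.5,0],[0,0,0],1]]'
python3 -m handwheel '[[[0,-0.5,0],[0,0,0],1],[[0,-0.5,0],[0,0,0],1]]'
```

```text
t: 22.3
eef_pos: [0.5633, -0.0364, 0.1871]
tool_rot: [0.002, 0.999, -0.043, -0.0]
contact_force: [-1.4, -9.5, -3.9]
gripper_width: 0.337
t: 22.47
eef_pos: [0.5633, -0.0364, 0.1871]
tool_rot: [0.002, 0.999, -0.043, -0.0]
contact_force: [-0.7, -9.9, -3.3]
gripper_width: 0.337
```

```bash
python3 -m handwheel '[[[0,-0.2,0],[0,0,0],1],[[0,-0.2,0],[0,0,0],1],[[0,-0.2,0],[0,0,0],1],[[0,-0.2,0],[0,0,0],1]]'
python3 -m handwheel '[[[0,2,0],[0,0,0],1],[[0,4,0],[0,0,0],1],[[0,6,0],[0,0,0],1],[[0,6,0],[0,0,0],1]]'
```

```text
t: 22.8
eef_pos: [0.5633, -0.0364, 0.1871]
tool_rot: [0.003, 0.999, -0.043, -0.0]
contact_force: [-0.1, -9.7, -2.8]
gripper_width: 0.341
t: 23.13
eef_pos: [0.5636, -0.0377, 0.1876]
tool_rot: [-0.0, 0.999, -0.042, 0.0]
contact_force: [0.2, -0.1, -1.7]
gripper_width: 0.341
```

Bar3's nip held at about 3 N on bar2. Now to lift clear and carry the block to its old spot on the bench. On the way I'll check the bars with the top camera, which the arm no longer blocks.

```bash
python3 -m handwheel '[[[0,0,-15],[0,0,0],1],[[0,0,-40],[0,0,0],1],[[0,10,-65],[0,0,0],1],[[0,45,-65],[0,0,0],1],[[0,85,-65],[0,0,0],1],[[0,125,-65],[0,0,0],1],[[0,165,-65],[0,0,0],1],[[2,205,-65],[0,0,0],1],[[2,245,-65],[0,0,0],1],[[2,285,-65],[0,0,0],1],[[2,300,-65],[0,0,0],1],[[2,303,-65],[0,0,0],1],[[2,303,-65],[0,0,0],1],[[2,303,-65],[0,0,0],1]]'
python3 - <<'E'
from h import *
n=np.array([.08,.9968])
for k in range(2):
    p=viewer.read_camera("top"); print([(round(float(n@b[1]),4),round(b[0],2)) for b in bars(p)])
for t in ["flask","bottle_a"]:
    for d in viewer.search_frame(p,t): print(t,round(d["score"],2),onz(p,d["rect"][:2],0.05))
E
```

```text
t: 24.3
eef_pos: [0.5407, -0.3382, 0.2522]
tool_rot: [-0.001, 0.999, -0.041, 0.0]
contact_force: [0.7, 1.3, -1.0]
gripper_width: 0.342
[(0.3617, 0.34), (0.1711, 0.8), (0.1113, 0.63), (0.0512, 0.82), (-0.0087, 0.86)]
[(0.1709, 0.64), (0.1111, 0.75), (0.0511, 0.61), (-0.0085, 0.7)]
flask 0.67 [[0.48640444 0.3342377  0.05      ]]
flask 0.28 [[ 0.69704928 -0.37421415  0.05      ]]
bottle_a 0.93 [[0.68552702 0.35188752 0.05      ]]
bottle_a 0.78 [[ 0.69511694 -0.37456121  0.05      ]]
```

The top camera measures gaps of 59.8, 60.1 and 59.8 mm, and the glassware hasn't moved. I'll set the block down.

```bash
python3 -m handwheel '[[[0,0,40],[0,0,0],1],[[0,0,80],[0,0,0],1],[[0,0,120],[0,0,0],1],[[0,0,155],[0,0,0],1],[[0,0,180],[0,0,0],1],[[0,0,190],[0,0,0],1],[[0,0,194],[0,0,0],1],[[0,0,196],[0,0,0],1],[[0,0,196],[0,0,0],1],[[0,0,196],[0,0,0],1]]'
python3 -m handwheel '[[[0,0,1],[0,0,0],1],[[0,0,2],[0,0,0],1],[[0,0,2],[0,0,0],1],[[0,0,2],[0,0,0],1]]'
```

```text
t: 25.43
eef_pos: [0.5412, -0.3408, 0.0583]
tool_rot: [0.001, 0.999, -0.042, 0.002]
contact_force: [-0.7, -0.4, -0.9]
gripper_width: 0.339
t: 25.77
eef_pos: [0.54, -0.3402, 0.0547]
tool_rot: [0.0, 0.999, -0.042, 0.0]
contact_force: [-0.1, -0.1, -2.1]
gripper_width: 0.344
```

```bash
python3 -m handwheel '[[[0,0,1],[0,0,0],1],[[0,0,2],[0,0,0],1],[[0,0,2],[0,0,0],1],[[0,0,2],[0,0,0],1]]'
python3 -m handwheel '[[[0,0,0.5],[0,0,0],1],[[0,0,1],[0,0,0],1],[[0,0,1],[0,0,0],1]]'
```

```text
t: 26.1
eef_pos: [0.5398, -0.3401, 0.0521]
tool_rot: [-0.0, 0.999, -0.042, -0.0]
contact_force: [-0.6, 0.4, -1.3]
gripper_width: 0.337
t: 26.35
eef_pos: [0.5399, -0.3402, 0.0513]
tool_rot: [0.0, 0.999, -0.042, 0.0]
contact_force: [0.0, -0.9, -1.7]
gripper_width: 0.341
```

```bash
python3 -m handwheel '[[[0,0,0.5],[0,0,0],1],[[0,0,1],[0,0,0],1],[[0,0,1],[0,0,0],1]]'
python3 -m handwheel '[[[0,0,0.5],[0,0,0],1],[[0,0,0.5],[0,0,0],1]]'
```

```text
t: 26.6
eef_pos: [0.54, -0.3403, 0.0511]
tool_rot: [0.0, 0.999, -0.042, 0.0]
contact_force: [-0.9, 1.0, 6.1]
gripper_width: 0.341
t: 26.77
eef_pos: [0.54, -0.3403, 0.0511]
tool_rot: [0.0, 0.999, -0.042, 0.0]
contact_force: [-2.9, 1.8, 9.6]
gripper_width: 0.341
```

Feet are on the bench. I'll ease the pressure off, open, rise and check.

```bash
python3 -m handwheel '[[[0,0,-1],[0,0,0],1],[[0,0,-1],[0,0,0],0.3],[[0,0,-1],[0,0,0],0],[[0,0,-1],[0,0,0],-0.5],[[0,0,-1],[0,0,0],-1],[[0,0,-1],[0,0,0],-1],[[0,0,-1],[0,0,0],-1],[[0,0,-1],[0,0,0],-1],[[0,0,-15],[0,0,0],-1],[[0,0,-45],[0,0,0],-1],[[0,0,-85],[0,0,0],-1],[[0,0,-125],[0,0,0],-1],[[0,0,-165],[0,0,0],-1],[[0,0,-200],[0,0,0],-1],[[0,0,-200],[0,0,0],-1],[[0,0,-200],[0,0,0],-1]]'
python3 - <<'E'
from h import *
n=np.array([.08,.9968]); print(obs()["gripper_width"])
p=viewer.read_camera("top"); print([(round(float(n@b[1]),4),round(b[0],2)) for b in bars(p)])
w=viewer.read_camera("wrist")["frame"]; s=viewer.read_camera("side")["frame"][160:310,200:480]
cv2.imwrite("pics/fin.png",np.vstack([cv2.resize(w,(400,300)),cv2.resize(cv2.convertScaleAbs(s,alpha=1.5),(400,214))])[:,:,::-1])
E
```

```text
t: 28.1
eef_pos: [0.5412, -0.3409, 0.2539]
tool_rot: [0.001, 0.999, -0.042, 0.003]
contact_force: [-0.7, 0.0, -0.9]
gripper_width: 1.001
1.0005813756512965
[(0.3619, 0.57), (0.1712, 0.83), (0.1113, 0.65), (0.0512, 0.61), (-0.0088, 0.93)]
```

View pics/fin.png

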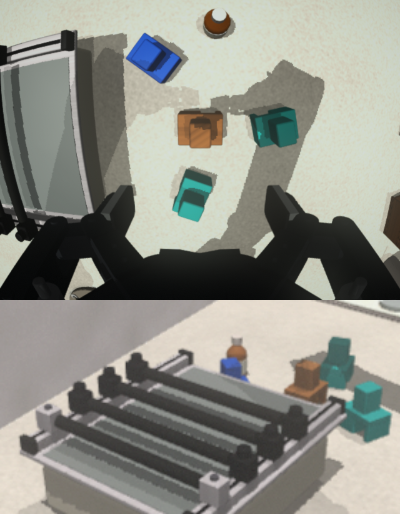

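The block stands upright on the bench at (200,128) in the wrist half of the picture, clear of the shaker and the other blocks. The bars are evenly spaced in the side half. Handing in.

```bash
python3 -c "
from station import bot
print(bot.hand_in())"
```

```text
the job is handed in; nothing more can be done
None
```

I set all three sliding bars with the wooden spacer, stood it back on the bench where it came from, and handed the job in at about 28 s of the 72 s allowed. The hand-in reports no verdict.

- **Drawing the bars:** bars 1 to 3 took about 5, 11.8 and 6.7 N to slide. Each time I pressed until the leg put roughly 2.5–3 N on the bar before it. These come from the total wrist force minus the drag, since single contacts can't be read directly. The wrist total peaked at 15 N.
- **Gaps:** the last top-camera check gave 59.9, 60.1 and 60.0 mm. Wrist-camera checks on the way read slightly lower, at 59.2–59.4 mm, still within the 1.5 mm tolerance.
- **Spacer:** it stands upright and clear of the shaker and the look-alike blocks. I judged this by eye from the final wrist and side pictures.
- **Glassware:** the flask and both bottles read within about 5 mm of their starting positions before I set the spacer down. That is within the cameras' scatter, and nothing came near them.

No check failed.

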